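# Hold a mask-stand foot tight in the jig corner

### The arm

A 6-joint arm with a two-finger parallel gripper is mounted at the origin on the work surface. World frame = base frame: x ahead of the robot, y to its left, z up, the work surface at z = 0. Lengths are in m, angles in rad, forces in N, time in s.
With the tool pointing down it reaches from about 0.35 to 0.775 m from the base axis. Payload 7.3 kg.
Tool frame: the origin (TCP) lies midway between the tips of the shut fingers; the grasp point (between the pads) lies 19 mm behind it; z points along the fingers, y is the line along which they close (so a half turn about z gives the same grasp; the last joint's range is limited). The gripper opens to 92 mm and grips with 3 to 60 N. Pads are 19 mm wide; open, the fingers measure 130 mm over their backs; the gripper's body (75 mm by 190 mm) begins 47 mm behind the grasp point.
Start: joints at [-1.369, 0.342, 1.524, -0, 1.275, -0.146], TCP at [0.179, -0.494, 0.227] pointing down, gripper open.
Joint ranges: [-2.53, 2.53], [-0.77, 2.02], [0.04, 2.7], [-1, 4.14], [0.28, 2.66], [-3.11, 3.11]. Speed limits (rad/s): [2.57, 2.57, 3.14, 3.14, 3.14, 3.14].

### API

Orientations are given as a unit quaternion [w, x, y, z].
In Python, from rig import env gives the robot as it stands.
- The arm moves only by the shell command python3 -m jog 'ROWS' [FORCE]. ROWS is JSON, a list of rows, each an object with "turn": the turn, a rotation vector about the world's x, y, z in rad, a list of three; "dp": the shift along the world's x, y, z in cm, a list of three; "gripper": the finger opening in cm, from 0 to 9.18. A call has 1 to 20 rows; each row shifts and turns the commanded pose from where the row before left it; what a row does not reach is not made up. A row lasts 1/12 s, in which the tool goes at most 41.7 mm and 7.16 degrees, less where a joint would pass 70% of its speed; a pose out of reach is approached as far as the arm can. A call with a gripper value outside its range is refused whole. The fingers move at their own pace and stop on an object; FORCE is the grip in N (left out, the last holds). Time passes only in rows, so rows that do not move let the fingers close. It gives the time, the measured TCP pose, the force, the opening and the grip force at its end, in the units of the state.
- env.observe(): the state, without advancing time (a new reading comes with each control period).
- env.capture(name): name is "scene" or "top" or "wrist"; returns (picture, depth): 480x640x3 uint8, blue, green, red; 480x640 float32, m along the optical axis (not along the pixel's ray), 0 where there is no reading.
- env.get_calibration(name): a dict with "fx", "fy", "cx", "cy" (pixels), "extrinsics" (4x4, takes a point from camera to world coordinates). Camera axes: x right, y down, z forward; pixel columns grow to the right and rows downward; lengths in m; the calibration is good to about 2 mm. A picture is of the moment at which its call begins: read the wrist's pose just before it. get_calibration takes no time and is no camera call; for the wrist camera it gives the pose at the moment of the call.
- env.sign_off(): hands the job in; it is judged then, once.
Trained networks look in the newest picture that a camera, given by its name, has taken for a name from the list of things; names that differ only in an ending like _2 or _b are one class to them, and where a whole thing is asked for, a point or a joint stands for the part that bears it (a point fixed in the world has none). Each returns a list of dicts, best first, with "p" (0 to 1); they miss things now and then, are a little off and sometimes report something else, mostly with a low value. They report only what shows in the picture. A call takes as long as a camera call. They do not tell look-alikes from the thing itself.
- env.find_in(target, camera): "at" ([x, y, z] in m, in world coordinates, good to about 4 mm: the middle of the surface that is visible of it).
The state is a dict: "clock": time; "qpos": joint angles; "dq": joint speeds; "joint_efforts": joint torques, N m; "tcp_pos": TCP position; "ee_rot": TCP orientation; "ft_force": force on the tool from outside, world axes, zero at the start; "wrist_torque": the same for the moment, N m; "grip_width": finger opening in m; "grip_force": force on a finger pad.
Only numpy, scipy, OpenCV 4.12 (cv2) and the standard library are available. Lean on these libraries where they do the work, as an engineer would, in place of code of your own. Each camera call takes 0.05 s, during which the arm holds its last target. There are 200 camera calls.

### The job

Pick up the white wooden mask-stand foot and lay it on the jig's base board, lengthwise along the fence with its gilded bevel facing away from the fence. Snug it into the corner so that its square back is flush against the fence and its end is up against the red stop block, then press it with one slanting push, forwards and down, so that it bears firmly on the fence and on the board together. Finish while still holding that push, ready for drilling, and leave the mask, the brush jar, the pigment jar and the tin where they stand.

Things in the scene. Friction and masses are not known exactly. Their poses are not given: they have to be found in the camera images.
- foot: Workpiece: loose beech block primed white, 0.11 to 0.22 kg, 50 mm deep (own x), 110 long (own y), 40 high. Origin: centre of underside. Back (+x) face square; front (-x) top edge has a full-length gold 45 degree bevel, 12 mm off top and front: front face 28 mm high, flat top from x = -13 to +25 mm. Starts flat on the bench, bevel within about 35 degrees of facing the robot.
- foot_bevel (a point): Middle of the foot's gilded bevel face, at (-19, 0, 34) mm in the foot's own frame. The bevel's outward normal leans 45 degrees between own -x and up.
- board: Jig base board, light plywood, fixed: 200 mm (own x) by 260 mm (own y), 18 mm thick, dark line near its front edge. Origin: centre of its underside, on the bench, so its top is 18 mm up. Own +x points to the fence, roughly away from the robot; own y runs along the fence.
- fence: Dark wood bar fixed along the far edge of the board: 20 mm thick (own x), 260 mm long (own y), 24 mm high. Origin: centre of its underside, on the board top, 80 mm from board centre along +x; axes as the board. Working face at own x = -10 mm, so the foot origin is at own x = -35 mm when home.
- stop: Red stop block fixed on the board, butted to the fence: 40 mm (own x) by 30 mm (own y), 28 mm high. Origin: centre of its underside, on the board top; axes as the board. Its place along the fence varies. The foot belongs on its -y side (the robot's right, the longer stretch of fence): working face at own y = -15 mm, so the foot origin is at own y = -70 mm when home.
- mask: Bystander: gold and white face mask lying on the bench, about 190 mm long, 120 mm wide, 60 mm high. Origin under its middle.
- brush_jar: Bystander: glass jar 68 mm wide, 85 mm high, with brushes reaching 220 mm up. Origin under its centre.
- pigment_jar: Bystander: closed terracotta-coloured jar with a brass lid, 60 mm wide, 70 mm high. Origin under its centre.
- tin: Bystander: small steel tin with a paper label, 60 mm wide, 45 mm high. Origin under its centre.
There are look-alikes about, which are no part of the job. Leave any black or orange look-alike of the foot alone.

How it is judged:
On the way, in this order (a step that is already met when the one before it is completed fails the run):
1. the foot is lifted clear of the bench (height (world z) of foot above 0.03 m and contact force between the fingers and foot above 0.5 N), for 0.1 s.
2. the foot lies flat on the jig's board, in front of the fence (z of foot in the frame of board between 0.0155 and 0.0205 m and angle between foot's own z axis and vertical below 0.04 rad and x of foot in the frame of fence between -0.16 and -0.03 m and y of foot in the frame of stop below -0.06 m), for 0.1 s.
At the end, for the whole second after the job is handed in: For the last second, still pushing: foot flat on the board (2.5 mm, 0.04 rad), back within 2.5 mm of the fence and parallel (0.04 rad), bevel away from it, end within 3.5 mm of the stop; over 2.5 N on the fence and over 4 N on the board; at rest (z of foot in the frame of board between 0.0155 and 0.0205 m and angle between foot's own z axis and vertical below 0.04 rad and x of foot in the frame of fence between -0.0375 and -0.032 m and y of foot in the frame of stop between -0.0735 and -0.066 m and angle between the x axis of foot and the x axis of fence, either way round below 0.04 rad and x of foot_bevel in the frame of fence below -0.045 m and contact force between foot and fence above 2.5 N and contact force between foot and board above 4 N and linear speed of foot below 0.01 m/s); the arm keeps its last pose, push and grip.
It fails at once if the mask is shifted more than 20 mm or tipped (distance of mask from where it was at the start of the episode above 0.02 m or angle between mask's own z axis and vertical above 0.3 rad).
It fails at once if the brush jar is shifted more than 20 mm or tipped (distance of brush_jar from where it was at the start of the episode above 0.02 m or angle between brush_jar's own z axis and vertical above 0.3 rad).
It fails at once if the pigment jar is shifted more than 20 mm or tipped (distance of pigment_jar from where it was at the start of the episode above 0.02 m or angle between pigment_jar's own z axis and vertical above 0.3 rad).
It fails at once if the tin is shifted more than 20 mm or tipped (distance of tin from where it was at the start of the episode above 0.02 m or angle between tin's own z axis and vertical above 0.3 rad).
It also fails if it takes over 64 s, if anything falls off the work surface, if the arm or the gripper's body presses on something with over 40 N, if the wrist force passes 120 N, or if a joint passes its speed limit or range.

## Working session

There is one attempt and no reset: what is moved stays moved. The work goes in short steps, Python scripts to look and compute and a shell command to move; the robot and the scene stay as the last step left them, time stands still between calls to the robot, and variables do not carry over. Pictures are saved under pics/ and viewed, at most 10 in all, crops included, and the job is handed in when it is done.

```bash
mkdir -p pics; ls
cat > h.py <<'E'
import numpy as np, cv2
from rig import env
def world(name,depth,us,vs):
    c=env.get_calibration(name); T=np.array(c["extrinsics"])
    us=np.asarray(us);vs=np.asarray(vs); d=depth[vs,us]
    P=np.stack([(us-c["cx"])/c["fx"]*d,(vs-c["cy"])/c["fy"]*d,d],-1)
    return P@T[:3,:3].T+T[:3,3]
E
python3 - <<'E'
from h import *
for n in ("scene","top"):
    p,d=env.capture(n); cv2.imwrite(f"pics/{n}0.png",p); np.save(f"pics/{n}0.npy",d)
    for t in ("foot","board","fence","stop","mask","brush_jar","pigment_jar","tin"):
        print(n,t,[(np.round(r["at"],3).tolist(),round(r["p"],2)) for r in env.find_in(t,n)[:4]])
s=env.observe(); print(s)
E
```

```text
pics
scene foot [([0.566, -0.278, 0.04], 0.98), ([0.777, -0.31, 0.043], 0.76), ([0.735, -0.161, 0.038], 0.61), ([0.444, -0.141, 0.035], 0.6)]
scene board [([0.503, 0.17, 0.017], 0.88), ([0.594, -0.11, 0.04], 0.31)]
scene fence [([0.592, 0.162, 0.042], 0.71)]
scene stop [([0.577, 0.25, 0.051], 0.58)]
scene mask [([0.424, -0.471, 0.037], 0.55)]
scene brush_jar [([0.618, 0.445, 0.073], 0.87), ([0.577, 0.247, 0.047], 0.52), ([0.588, -0.118, 0.037], 0.49)]
scene pigment_jar [([0.689, -0.436, 0.06], 0.97), ([0.577, 0.247, 0.051], 0.46)]
scene tin [([0.791, -0.018, 0.05], 0.91)]
top foot [([0.76, -0.316, 0.034], 0.9), ([0.577, -0.123, 0.043], 0.79), ([0.724, -0.165, 0.041], 0.66), ([0.553, -0.285, 0.037], 0.64)]
top board [([0.494, 0.17, 0.016], 0.8)]
top fence [([0.589, 0.156, 0.041], 0.75)]
top stop [([0.573, 0.24, 0.046], 0.51)]
top mask [([0.404, -0.475, 0.034], 0.84), ([0.608, 0.435, 0.07], 0.23)]
top brush_jar [([0.607, 0.438, 0.074], 0.95)]
top pigment_jar [([0.674, -0.431, 0.068], 0.89)]
top tin [([0.773, -0.028, 0.043], 0.77)]
{'clock': 0.9, 'qpos': array([-1.36899705e+00,  3.42011510e-01,  1.52410270e+00,  4.79701990e-05,
        1.27541223e+00, -1.46016997e-01]), 'dq': array([ 0.00056185, -0.00161635, -0.00227666, -0.00065471,  0.00098083,
       -0.00076755]), 'joint_efforts': array([-3.04030662e-03, -4.31141353e+01, -2.44482422e+01,  7.16728298e-02,
        4.84437647e-02, -1.45775982e-05]), 'tcp_pos': array([ 0.17897362, -0.49356888,  0.22673359]), 'ee_rot': array([3.24518027e-05, 9.84917262e-01, 1.73025970e-01, 2.38608262e-05]), 'ft_force': array([-0.00741928,  0.54854015,  0.33474062]), 'wrist_torque': array([-0.02079595, -0.00258525, -0.01700131]), 'grip_force': 0.0, 'grip_width': 0.09172480899096513}
```

View pics/top0.png

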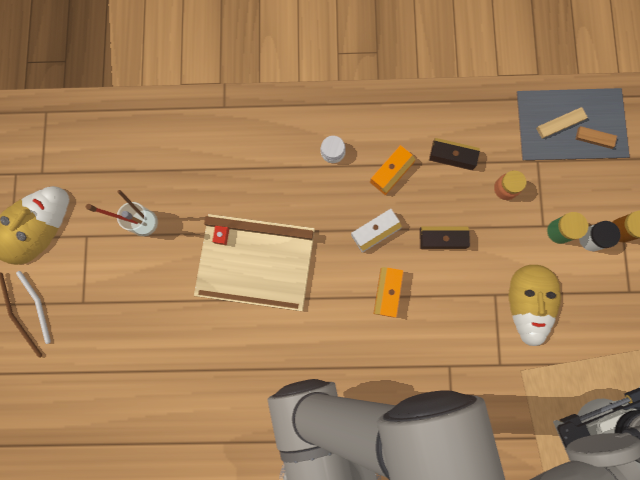

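View pics/scene0.png

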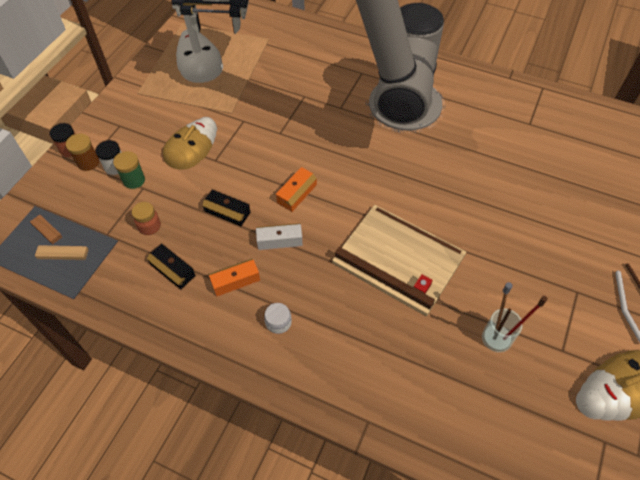

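Top view: the white foot with gold bevel is at (378,230). The possible mistakes are orange blocks at (393,169) and (390,292), and black ones at (455,153) and (445,238). The board is around (255,262), with the fence along its far edge and the red stop at (221,235). I choose the white one. Next I'll check a crop and measure.

```bash
cat > meas.py <<'E'
from h import *
def blob(name,p,d,lo,hi,zr,box=None):
    "points of a colour class (HSV range) in world z range"
    hsv=cv2.cvtColor(p,cv2.COLOR_BGR2HSV); m=cv2.inRange(hsv,lo,hi)>0
    if box is not None:
        k=np.zeros_like(m); k[box[1]:box[3],box[0]:box[2]]=1; m&=k
    v,u=np.nonzero(m&(d>0)); P=world(name,d,u,v)
    return P[(P[:,2]>zr[0])&(P[:,2]<zr[1])]
def rect(P):
    (c,wh,a)=cv2.minAreaRect((P[:,:2]*1000).astype(np.float32)); return np.round(c,1),np.round(wh,1),round(a,1),round(float(np.median(P[:,2]))*1000,1),len(P)
E
python3 - <<'E'
from meas import *
for n,fb,sb in (("top",(345,200,410,255),(205,220,235,250)),("scene",(245,220,310,255),(405,265,440,300))):
    p=cv2.imread(f"pics/{n}0.png"); d=np.load(f"pics/{n}0.npy")
    print(n,"white",rect(blob(n,p,d,(0,0,130),(180,50,255),(.033,.05),fb)))
    g=blob(n,p,d,(15,90,80),(35,255,255),(.025,.042),fb)
    print("gold",len(g) and (g.mean(0)*1000).round(1))
    r=blob(n,p,d,(170,150,80),(180,255,255),(.02,.06),sb); r=np.r_[r,blob(n,p,d,(0,170,80),(6,255,255),(.02,.06),sb)]
    print("red",rect(r[r[:,2]>.04]))
    q=world(n,d,*((270,),(265,))) if n=="top" else world(n,d,(395,),(245,))
    print("board top",q)
p=cv2.imread("pics/top0.png"); cv2.imwrite("pics/crop.png",cv2.resize(p[190:320,190:420],None,fx=3.4,fy=3.4,interpolation=cv2.INTER_CUBIC))
E
```

```text
top white (array([ 584.4, -119.6]), array([ 38.4, 110.7]), 30.6, 40.3, 718)
gold [ 563.1 -132.4   33.5]
red (array([575.3, 246.6]), array([28.6, 40.8]), 81.4, 45.5, 173)
board top [[0.50236578 0.13099053 0.01982981]]
scene white (array([ 584.7, -120. ]), array([ 43.5, 109. ]), 31.2, 39.4, 595)
gold [ 564.5 -134.7   34.9]
red (array([577.4, 248. ]), array([28.9, 42.2]), 80.5, 45.3, 148)
board top [[0.48859933 0.15036538 0.01840315]]
```

View pics/crop.png

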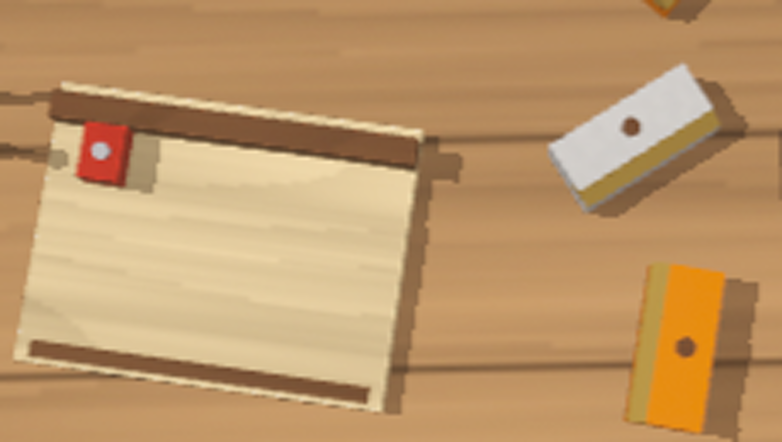

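The crop confirms it: white block with the gold bevel at the lower right, facing the robot, at yaw about +31°. The board yaw is about -8.6°. Next I'll hover over the foot.

```bash
python3 -m jog '[{"dp":[2.5,2.32,0],"turn":[0,0,0.11],"gripper":8.5},{"dp":[2.5,2.32,0],"turn":[0,0,0.11],"gripper":8.5},{"dp":[2.5,2.32,0],"turn":[0,0,0.11],"gripper":8.5},{"dp":[2.5,2.32,0],"turn":[0,0,0.11],"gripper":8.5},{"dp":[2.5,2.32,0],"turn":[0,0,0.11],"gripper":8.5},{"dp":[2.5,2.32,0],"turn":[0,0,0.11],"gripper":8.5},{"dp":[2.5,2.32,0],"turn":[0,0,0.11],"gripper":8.5},{"dp":[2.5,2.32,0],"turn":[0,0,0.11],"gripper":8.5},{"dp":[2.5,2.32,0],"turn":[0,0,0.11],"gripper":8.5},{"dp":[2.5,2.32,0],"turn":[0,0,0.11],"gripper":8.5},{"dp":[2.5,2.32,0],"turn":[0,0,0.11],"gripper":8.5},{"dp":[2.5,2.32,0],"turn":[0,0,0.11],"gripper":8.5},{"dp":[2.5,2.32,0],"turn":[0,0,0.11],"gripper":8.5},{"dp":[2.5,2.32,0],"turn":[0,0,0.11],"gripper":8.5},{"dp":[2.5,2.32,0],"turn":[0,0,0.11],"gripper":8.5},{"dp":[2.5,2.32,0],"turn":[0,0,0.11],"gripper":8.5},{"dp":[0,0,0],"turn":[0,0,0],"gripper":8.5},{"dp":[0,0,0],"turn":[0,0,0],"gripper":8.5}]'
cat >> meas.py <<'E'
from scipy.spatial.transform import Rotation as Ro
def tool():
    s=env.observe(); q=s["ee_rot"]; R=Ro.from_quat([q[1],q[2],q[3],q[0]]).as_matrix()
    return s,R
def show():
    s,R=tool(); print("t",round(s["clock"],2),"tcp",(s["tcp_pos"]*1000).round(1),"z",R[:,2].round(3),"yang",np.degrees(np.arctan2(R[1,1],R[0,1])).round(1),"F",s["ft_force"].round(1),"w",round(s["grip_width"]*1000,1),"g",round(s["grip_force"],1),"q",s["qpos"].round(2))
E
python3 - <<'E'
from meas import *
show()
p,d=env.capture("wrist"); cv2.imwrite("pics/w1.png",p); np.save("pics/w1.npy",d)
print("white",rect(blob("wrist",p,d,(0,0,130),(180,50,255),(.033,.05))))
E
```

```text
clock: 2.4
tcp_pos: [0.5796, -0.121, 0.2261]
ee_rot: [-0.0, 0.493, 0.87, -0.0]
ft_force: [-0.2, 0.0, -0.0]
grip_width: 0.0846
grip_force: 0.0
t 2.4 tcp [ 579.6 -121.   226.1] z [-0.001  0.    -1.   ] yang 30.9 F [-0.2  0.  -0. ] w 84.6 g 0.0 q [-0.34  0.47  1.33 -0.    1.34 -0.87]
white (array([681., -63.]), array([267.6, 110.5]), 30.6, 40.6, 5917)
```

View pics/w1.png

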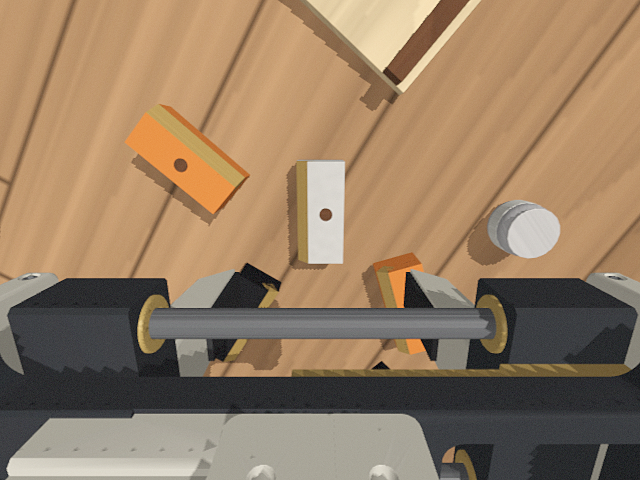

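The wrist view shows the white foot at (325,213) with its gold bevel on the left and the board corner at (400,95). Both orange blocks and the black one are clear of the fingers. I'll measure it in a restricted box.

Run:
```python
from meas import *
p=cv2.imread("pics/w1.png"); d=np.load("pics/w1.npy")
print("white",rect(blob("wrist",p,d,(0,0,130),(180,50,255),(.033,.05),(270,140,370,275))))
g=blob("wrist",p,d,(15,90,80),(30,255,255),(.025,.042),(285,140,320,275)); print((g.mean(0)*1000).round(1))
```

```text
white (array([ 582.5, -121.3]), array([ 38.8, 110.5]), 30.6, 40.1, 3624)
[ 559.7 -131.5   33.5]
```

```bash
python3 -m jog '[{"dp":[-0.16,-0.3,-3],"turn":[0,0,0],"gripper":8.5},{"dp":[0,0,-3.5],"turn":[0,0,0],"gripper":8.5},{"dp":[0,0,-3.5],"turn":[0,0,0],"gripper":8.5},{"dp":[0,0,-3.5],"turn":[0,0,0],"gripper":8.5},{"dp":[0,0,-3.5],"turn":[0,0,0],"gripper":8.5},{"dp":[0,0,-2.5],"turn":[0,0,0],"gripper":8.5},{"dp":[0,0,-1.7],"turn":[0,0,0],"gripper":8.5},{"dp":[0,0,-1],"turn":[0,0,0],"gripper":8.5},{"dp":[0,0,0],"turn":[0,0,0],"gripper":8.5},{"dp":[0,0,0],"turn":[0,0,0],"gripper":4},{"dp":[0,0,0],"turn":[0,0,0],"gripper":4},{"dp":[0,0,0],"turn":[0,0,0],"gripper":4},{"dp":[0,0,0],"turn":[0,0,0],"gripper":4},{"dp":[0,0,0],"turn":[0,0,0],"gripper":4},{"dp":[0,0,0],"turn":[0,0,0],"gripper":4},{"dp":[0,0,0],"turn":[0,0,0],"gripper":4}]' 20
```

```text
clock: 3.78
tcp_pos: [0.5779, -0.1254, 0.0054]
ee_rot: [0.001, 0.494, 0.869, 0.0]
ft_force: [0.1, 1.0, 4.1]
grip_width: 0.0499
grip_force: 20.0
```

```bash
python3 -m jog '[{"dp":[0,0,2],"turn":[0,0,0],"gripper":4},{"dp":[0,0,3],"turn":[0,0,0],"gripper":4},{"dp":[0,0,3],"turn":[0,0,0],"gripper":4},{"dp":[0,0,3],"turn":[0,0,0],"gripper":4},{"dp":[0,0,0],"turn":[0,0,0],"gripper":4},{"dp":[-0.47,3.04,0],"turn":[0,0,-0.069],"gripper":4},{"dp":[-0.47,3.04,0],"turn":[0,0,-0.069],"gripper":4},{"dp":[-0.47,3.04,0],"turn":[0,0,-0.069],"gripper":4},{"dp":[-0.47,3.04,0],"turn":[0,0,-0.069],"gripper":4},{"dp":[-0.47,3.04,0],"turn":[0,0,-0.069],"gripper":4},{"dp":[-0.47,3.04,0],"turn":[0,0,-0.069],"gripper":4},{"dp":[-0.47,3.04,0],"turn":[0,0,-0.069],"gripper":4},{"dp":[-0.47,3.04,0],"turn":[0,0,-0.069],"gripper":4},{"dp":[-0.47,3.04,0],"turn":[0,0,-0.069],"gripper":4},{"dp":[-0.47,3.04,0],"turn":[0,0,-0.069],"gripper":4},{"dp":[0,0,0],"turn":[0,0,0],"gripper":4},{"dp":[0,0,0],"turn":[0,0,0],"gripper":4}]'
python3 - <<'E'
from meas import *
show()
p,d=env.capture("wrist"); cv2.imwrite("pics/w2.png",p); np.save("pics/w2.npy",d)
s,R=tool()
v,u=np.nonzero(d>0); P=world("wrist",d,u,v)
hsv=cv2.cvtColor(p,cv2.COLOR_BGR2HSV)[v,u]
red=((hsv[:,0]>170)|(hsv[:,0]<6))&(hsv[:,1]>170)&(P[:,2]>.042)&(P[:,2]<.052)
print("red",rect(P[red]))
dark=(hsv[:,2]<150)&(P[:,2]>.037)&(P[:,2]<.047)&(P[:,0]>.5); print("fence",rect(P[dark]))
L=(P-s["tcp_pos"])@R
w=(hsv[:,1]<50)&(hsv[:,2]>120)&(abs(L[:,1])<.03)&(abs(L[:,0])<.09)&(L[:,2]<-.01)&(L[:,2]>-.06)
Q=L[w]; print("foot top in tool x range",np.percentile(Q[:,0],[0.5,99.5])*1000,"y",np.percentile(Q[:,1],[1,99])*1000,"z",np.percentile(Q[:,2],[5,50,95])*1000,len(Q))
E
```

```text
clock: 5.2
tcp_pos: [0.5294, 0.18, 0.1139]
ee_rot: [-0.0, 0.758, 0.652, -0.001]
ft_force: [-0.4, -0.2, -2.8]
grip_width: 0.0499
grip_force: 20.0
t 5.2 tcp [529.4 180.  113.9] z [-0.001 -0.    -1.   ] yang -8.6 F [-0.4 -0.2 -2.8] w 49.9 g 20.0 q [ 0.19  0.52  1.58 -0.    1.04  0.34]
red (array([574. , 246.6]), array([29.7, 39.8]), 81.0, 46.1, 2481)
fence (array([572.6, 176.9]), array([224.2,  60.1]), 80.6, 42.1, 6121)
foot top in tool x range [-21.81432074  56.96730519] y [-27.56774535  27.55689889] z [-35.50066935 -34.48207842 -29.64522352] 15463
```

View pics/w2.png

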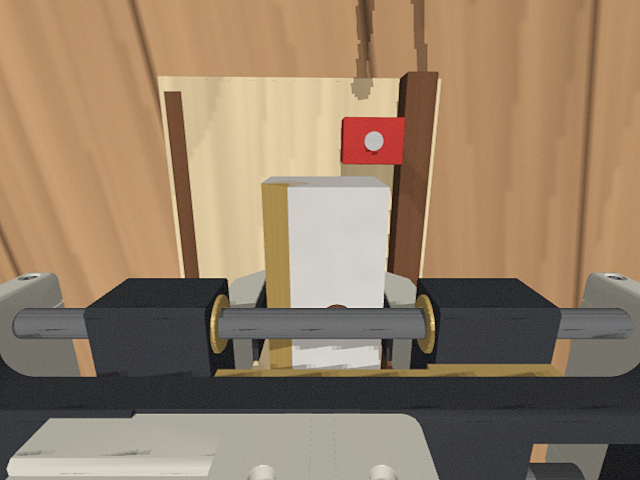

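The foot is held squarely, with the red stop ahead of it at (373,140) and the fence on its right. It is about 30 mm short of the fence and about 1 mm from the stop line. I'll back off 3 mm and lower it.

```bash
python3 -m jog '[{"dp":[-0.05,-0.3,-2],"turn":[0,0,0],"gripper":4},{"dp":[0,0,-2.5],"turn":[0,0,0],"gripper":4},{"dp":[0,0,-2],"turn":[0,0,0],"gripper":4},{"dp":[0,0,-1],"turn":[0,0,0],"gripper":4},{"dp":[0,0,-0.6],"turn":[0,0,0],"gripper":4},{"dp":[0,0,-0.4],"turn":[0,0,0],"gripper":4},{"dp":[0,0,-0.2],"turn":[0,0,0],"gripper":4},{"dp":[0,0,-0.1],"turn":[0,0,0],"gripper":4},{"dp":[0,0,0],"turn":[0,0,0],"gripper":4}]'; python3 -m jog '[{"dp":[0,0,-0.1],"turn":[0,0,0],"gripper":4},{"dp":[0,0,0],"turn":[0,0,0],"gripper":4}]'
```

```text
clock: 6.0
tcp_pos: [0.5304, 0.1756, 0.0274]
ee_rot: [0.0, 0.759, 0.651, 0.001]
ft_force: [-0.0, 0.6, -1.2]
grip_width: 0.0499
grip_force: 20.0
clock: 6.17
tcp_pos: [0.5302, 0.1757, 0.0262]
ee_rot: [0.0, 0.759, 0.651, 0.0]
ft_force: [0.1, 1.1, -1.9]
grip_width: 0.0499
grip_force: 20.0
```

```bash
python3 -m jog '[{"dp":[0,0,-0.1],"turn":[0,0,0],"gripper":4},{"dp":[0,0,-0.05],"turn":[0,0,0],"gripper":4},{"dp":[0,0,0],"turn":[0,0,0],"gripper":4}]'; python3 -m jog '[{"dp":[0,0,-0.05],"turn":[0,0,0],"gripper":4},{"dp":[0,0,0],"turn":[0,0,0],"gripper":4}]';  python3 -m jog '[{"dp":[0,0,-0.05],"turn":[0,0,0],"gripper":4},{"dp":[0,0,0],"turn":[0,0,0],"gripper":4}]'
```

```text
clock: 6.42
tcp_pos: [0.5298, 0.1757, 0.0242]
ee_rot: [0.0, 0.759, 0.651, 0.0]
ft_force: [-0.8, -0.1, -2.5]
grip_width: 0.05
grip_force: 20.0
clock: 6.58
tcp_pos: [0.5298, 0.1756, 0.0237]
ee_rot: [0.0, 0.759, 0.651, -0.0]
ft_force: [0.1, 0.5, -1.2]
grip_width: 0.0498
grip_force: 20.0
clock: 6.75
tcp_pos: [0.5299, 0.1757, 0.0234]
ee_rot: [0.0, 0.759, 0.651, 0.0]
ft_force: [-0.9, -0.7, 1.0]
grip_width: 0.0504
grip_force: 20.0
```

```bash
python3 -m jog '[{"dp":[0.015,0.1,-0.02],"turn":[0,0,0],"gripper":4},{"dp":[0.015,0.1,0],"turn":[0,0,0],"gripper":4},{"dp":[0.015,0.1,0],"turn":[0,0,0],"gripper":4},{"dp":[0,0,0],"turn":[0,0,0],"gripper":4}]'; for i in 1 2 3; do python3 -m jog '[{"dp":[0.015,0.1,0],"turn":[0,0,0],"gripper":4},{"dp":[0,0,0],"turn":[0,0,0],"gripper":4}]'; done
```

```text
clock: 7.08
tcp_pos: [0.5307, 0.1786, 0.0234]
ee_rot: [0.0, 0.759, 0.651, 0.0]
ft_force: [-0.2, -2.3, 5.0]
grip_width: 0.05
grip_force: 20.0
clock: 7.25
tcp_pos: [0.5309, 0.1795, 0.0234]
ee_rot: [0.0, 0.759, 0.651, 0.0]
ft_force: [-0.6, -3.1, 5.1]
grip_width: 0.0499
grip_force: 20.0
clock: 7.42
tcp_pos: [0.531, 0.1805, 0.0234]
ee_rot: [0.0, 0.759, 0.651, 0.0]
ft_force: [-0.7, -2.8, 5.2]
grip_width: 0.0496
grip_force: 20.0
clock: 7.58
tcp_pos: [0.5311, 0.1815, 0.0234]
ee_rot: [0.0, 0.759, 0.651, 0.0]
ft_force: [-1.5, -3.3, 6.0]
grip_width: 0.0501
grip_force: 20.0
```

```bash
for i in 1 2 3; do python3 -m jog '[{"dp":[0.015,0.1,0],"turn":[0,0,0],"gripper":4},{"dp":[0,0,0],"turn":[0,0,0],"gripper":4}]' | grep -E "tcp|ft_f"; done
```

```text
tcp_pos: [0.5312, 0.1818, 0.0234]
ft_force: [-1.3, -7.2, 6.4]
tcp_pos: [0.5311, 0.1819, 0.0234]
ft_force: [-2.7, -11.1, 6.9]
tcp_pos: [0.531, 0.1821, 0.0234]
ft_force: [-2.0, -15.9, 8.2]
```

The foot is against the stop: the y force jumps at tcp y ≈ 0.182. I'll relax, release, lift, and turn the tool -90° so both fingers lie along the fence direction and the camera looks towards the fence.

```bash
python3 -m jog '[{"dp":[-0.04,-0.25,0],"turn":[0,0,0],"gripper":4},{"dp":[0,0,0],"turn":[0,0,0],"gripper":6.2},{"dp":[0,0,0],"turn":[0,0,0],"gripper":6.2},{"dp":[0,0,0],"turn":[0,0,0],"gripper":6.2},{"dp":[0,0,0],"turn":[0,0,0],"gripper":6.2},{"dp":[0,0,1],"turn":[0,0,0],"gripper":6.2},{"dp":[0,0,2],"turn":[0,0,0],"gripper":6.2},{"dp":[0,0,3],"turn":[0,0,0],"gripper":6.2},{"dp":[0,0,3],"turn":[0,0,0],"gripper":6.2},{"dp":[0,0,1],"turn":[0,0,0],"gripper":6.2}]' | grep -E "clock|tcp|ft_f|width"; python3 -m jog '[{"dp":[-0.4,0.1,0],"turn":[0,0,-0.121],"gripper":6},{"dp":[-0.4,0.1,0],"turn":[0,0,-0.121],"gripper":6},{"dp":[-0.4,0.1,0],"turn":[0,0,-0.121],"gripper":6},{"dp":[-0.4,0.1,0],"turn":[0,0,-0.121],"gripper":6},{"dp":[-0.4,0.1,0],"turn":[0,0,-0.121],"gripper":6},{"dp":[-0.4,0.1,0],"turn":[0,0,-0.121],"gripper":6},{"dp":[-0.4,0.1,0],"turn":[0,0,-0.121],"gripper":6},{"dp":[-0.4,0.1,0],"turn":[0,0,-0.121],"gripper":6},{"dp":[-0.4,0.1,0],"turn":[0,0,-0.121],"gripper":6},{"dp":[-0.4,0,0],"turn":[0,0,-0.121],"gripper":6},{"dp":[-0.4,0,0],"turn":[0,0,-0.121],"gripper":6},{"dp":[-0.4,0,0],"turn":[0,0,-0.121],"gripper":6},{"dp":[-0.4,0,0],"turn":[0,0,-0.121],"gripper":6},{"dp":[0,0,0],"turn":[0,0,0],"gripper":6},{"dp":[0,0,0],"turn":[0,0,0],"gripper":6}]'>/dev/null
python3 - <<'E'
from meas import *
show()
p,d=env.capture("wrist"); cv2.imwrite("pics/w3.png",p); np.save("pics/w3.npy",d)
v,u=np.nonzero(d>0); P=world("wrist",d,u,v); hsv=cv2.cvtColor(p,cv2.COLOR_BGR2HSV)[v,u]
red=((hsv[:,0]>170)|(hsv[:,0]<6))&(hsv[:,1]>170)&(P[:,2]>.042)&(P[:,2]<.052); print("red",rect(P[red]))
w=(hsv[:,1]<50)&(hsv[:,2]>120)&(P[:,2]>.053)&(P[:,2]<.063)&(abs(P[:,1]-.18)<.09)&(abs(P[:,0]-.53)<.08); print("foot",rect(P[w]))
E
```

```text
clock: 8.92
tcp_pos: [0.5329, 0.1828, 0.128]
ft_force: [1.1, -0.2, 0.6]
grip_width: 0.0618
t 10.17 tcp [478.7 191.2 123.2] z [ 0. -0. -1.] yang -98.7 F [-0.1  0.1 -0.2] w 60.0 g 0.0 q [ 0.23  0.43  1.7  -0.    1.01  1.95]
red (array([574.1, 247.3]), array([30.5, 39.5]), 81.3, 46.0, 2309)
foot (array([537.6, 182.3]), array([110.3,  38. ]), 81.0, 58.0, 9412)
```

View pics/w3.png

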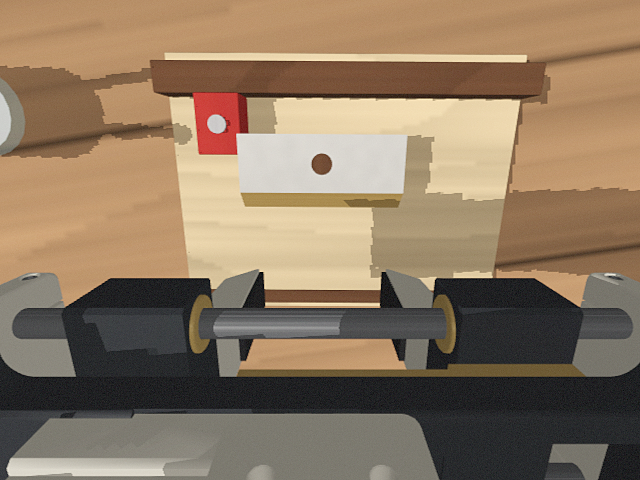

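The foot lies on the board at (320,170), touching the red stop at (218,122), parallel to the fence with its bevel facing the robot. It has 27 mm to go to the fence. I'll lower in front of it and push forward.

```bash
python3 -m jog '[{"dp":[0,0,-2.5],"turn":[0,0,0],"gripper":6},{"dp":[0,0,-2.5],"turn":[0,0,0],"gripper":6},{"dp":[0,0,-2.5],"turn":[0,0,0],"gripper":6},{"dp":[0,0,-1.5],"turn":[0,0,0],"gripper":6},{"dp":[0,0,-0.5],"turn":[0,0,0],"gripper":6},{"dp":[0.6,-0.09,0],"turn":[0,0,0],"gripper":6},{"dp":[0.6,-0.09,0],"turn":[0,0,0],"gripper":6},{"dp":[0.4,-0.06,0],"turn":[0,0,0],"gripper":6},{"dp":[0,0,0],"turn":[0,0,0],"gripper":6}]'; for i in 1 2 3 4; do python3 -m jog '[{"dp":[0.3,-0.04,0],"turn":[0,0,0],"gripper":6},{"dp":[0.3,-0.04,0],"turn":[0,0,0],"gripper":6},{"dp":[0,0,0],"turn":[0,0,0],"gripper":6}]'| grep -E "tcp|ft_f"; done
```

```text
clock: 10.97
tcp_pos: [0.497, 0.1888, 0.0293]
ee_rot: [-0.0, 0.997, -0.078, 0.002]
ft_force: [0.8, 0.6, -0.0]
grip_width: 0.0602
grip_force: 0.0
tcp_pos: [0.5015, 0.1879, 0.0285]
ft_force: [-0.1, -0.2, -0.6]
tcp_pos: [0.5075, 0.1871, 0.0281]
ft_force: [0.5, 0.2, -0.2]
tcp_pos: [0.5136, 0.1862, 0.028]
ft_force: [0.5, -0.8, -0.5]
tcp_pos: [0.5195, 0.1854, 0.028]
ft_force: [-0.6, -0.3, 0.1]
```

```bash
for i in 1 2 3 4 5; do python3 -m jog '[{"dp":[0.2,-0.025,0],"turn":[0,0,0],"gripper":6},{"dp":[0,0,0],"turn":[0,0,0],"gripper":6}]'| grep -E "tcp|ft_f"; done
python3 - <<'E'
from meas import *
show()
p,d=env.capture("wrist"); cv2.imwrite("pics/w4.png",p)
v,u=np.nonzero(d>0); P=world("wrist",d,u,v); hsv=cv2.cvtColor(p,cv2.COLOR_BGR2HSV)[v,u]
red=((hsv[:,0]>170)|(hsv[:,0]<6))&(hsv[:,1]>170)&(P[:,2]>.042)&(P[:,2]<.052); print("red",rect(P[red]))
w=(hsv[:,1]<50)&(hsv[:,2]>120)&(P[:,2]>.053)&(P[:,2]<.063)&(abs(P[:,1]-.18)<.09)&(abs(P[:,0]-.55)<.08); print("foot",rect(P[w]))
E
```

```text
tcp_pos: [0.5211, 0.1852, 0.028]
ft_force: [-0.0, -0.3, -0.3]
tcp_pos: [0.5216, 0.1852, 0.0279]
ft_force: [-5.0, 0.6, 3.5]
tcp_pos: [0.5217, 0.1852, 0.0278]
ft_force: [-10.8, 2.6, 7.5]
tcp_pos: [0.5217, 0.1852, 0.0278]
ft_force: [-16.9, 4.4, 13.3]
tcp_pos: [0.5217, 0.1851, 0.0277]
ft_force: [-22.4, 4.5, 17.4]
t 12.8 tcp [521.7 185.1  27.7] z [-0.015 -0.    -1.   ] yang -98.9 F [-22.4   4.5  17.4] w 60.0 g 12.0 q [0.2  0.63 1.66 0.   0.86 1.93]
red (array([573.9, 249.4]), array([27.8, 40. ]), 79.6, 46.1, 4240)
foot (array([556.9, 179.5]), array([110.8,  51.4]), 81.0, 58.0, 25954)
```

View pics/w4.png

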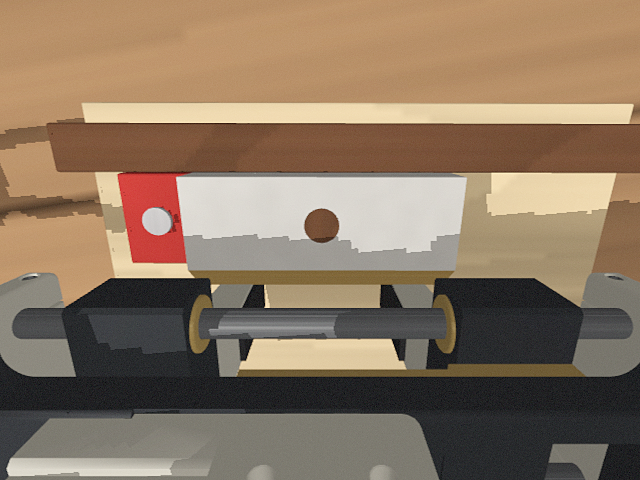

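Flush: the foot's back meets the fence along row 173 and its end meets the red stop at (180,215). I'll back off, rise above the bevel and come down on it.

```bash
python3 -m jog '[{"dp":[-0.6,0.09,0],"turn":[0,0,0],"gripper":6},{"dp":[-0.5,0.07,0],"turn":[0,0,0],"gripper":6},{"dp":[0,0,0],"turn":[0,0,0],"gripper":6},{"dp":[0,0,1.5],"turn":[0,0,0],"gripper":6},{"dp":[0,0,1.2],"turn":[0,0,0],"gripper":6},{"dp":[0,0,0],"turn":[0,0,0],"gripper":6}]'
```

```text
clock: 13.35
tcp_pos: [0.52, 0.1861, 0.0572]
ee_rot: [-0.001, 0.997, -0.078, 0.003]
ft_force: [0.7, 0.7, -0.0]
grip_width: 0.0599
grip_force: 0.0
```

```bash
python3 -m jog '[{"dp":[0.35,-0.05,0],"turn":[0,0,0],"gripper":6},{"dp":[0.3,-0.05,0],"turn":[0,0,0],"gripper":6},{"dp":[0,0,0],"turn":[0,0,0],"gripper":6}]'| grep -E "tcp|ft_f"; for i in 1 2 3; do python3 -m jog '[{"dp":[0.08,-0.01,-0.15],"turn":[0,0,0],"gripper":6},{"dp":[0,0,0],"turn":[0,0,0],"gripper":6}]'| grep -E "tcp|ft_f"; done
```

```text
tcp_pos: [0.5249, 0.1846, 0.0543]
ft_force: [-0.7, 0.0, -1.1]
tcp_pos: [0.5249, 0.1846, 0.0527]
ft_force: [-0.1, 0.8, -0.8]
tcp_pos: [0.5257, 0.1846, 0.0515]
ft_force: [-0.1, 0.4, -0.8]
tcp_pos: [0.5267, 0.1846, 0.0504]
ft_force: [-0.2, -0.6, 1.7]
```

```bash
for i in 1 2 3 4; do python3 -m jog '[{"dp":[0.17,-0.024,-0.11],"turn":[0,0,0],"gripper":6},{"dp":[0,0,0],"turn":[0,0,0],"gripper":6}]'| grep -E "tcp|ft_f"; done
```

```text
tcp_pos: [0.5273, 0.1845, 0.0498]
ft_force: [-5.8, 0.4, 7.8]
tcp_pos: [0.5277, 0.1845, 0.0495]
ft_force: [-12.9, 0.8, 17.3]
tcp_pos: [0.5279, 0.1845, 0.0492]
ft_force: [-20.4, 0.7, 28.3]
tcp_pos: [0.5281, 0.1844, 0.0489]
ft_force: [-27.4, 2.1, 38.4]
```

```bash
for r in 1 2; do python3 -m jog '[{"dp":[0.03,0,0.1],"turn":[0,0,0],"gripper":6},{"dp":[0,0,0],"turn":[0,0,0],"gripper":6}]'| grep -E "tcp|ft_f"; done
```

```text
tcp_pos: [0.5281, 0.1844, 0.0491]
ft_force: [-24.9, 1.4, 32.1]
tcp_pos: [0.528, 0.1844, 0.0493]
ft_force: [-23.8, 2.2, 26.9]
```

```bash
python3 -m jog '[{"dp":[0.05,0,0.12],"turn":[0,0,0],"gripper":6},{"dp":[0,0,0],"turn":[0,0,0],"gripper":6},{"dp":[0,0,0],"turn":[0,0,0],"gripper":6}]'| grep -E "tcp|ft_f"
python3 - <<'E'
from meas import *
show()
p,d=env.capture("wrist"); cv2.imwrite("pics/w5.png",p)
v,u=np.nonzero(d>0); P=world("wrist",d,u,v); hsv=cv2.cvtColor(p,cv2.COLOR_BGR2HSV)[v,u]
w=(hsv[:,1]<50)&(hsv[:,2]>120)&(P[:,2]>.053)&(P[:,2]<.063)&(abs(P[:,1]-.18)<.09)&(abs(P[:,0]-.56)<.035); print("foot",rect(P[w])); Q=P[w]
c=np.linalg.lstsq(np.c_[Q[:,:2],np.ones(len(Q))],Q[:,2],rcond=None)[0]; print("tilt",c[:2])
E
```

```text
tcp_pos: [0.528, 0.1844, 0.0495]
ft_force: [-22.1, 2.9, 20.3]
t 15.35 tcp [528.  184.4  49.5] z [-0.013 -0.    -1.   ] yang -98.9 F [-22.1   2.9  20.3] w 59.7 g 15.0 q [0.2  0.61 1.63 0.   0.92 1.92]
foot (array([560.1, 179. ]), array([110.7,  44.9]), 81.1, 58.0, 18617)
tilt [-0.00690685  0.00144776]
```

View pics/w5.png

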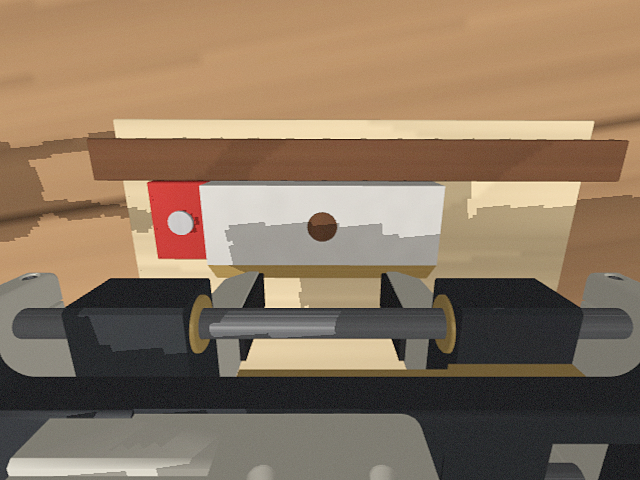

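The foot sits in the corner, flat against the fence and stop, with both fingertips on the bevel. They push about 22 N forward and 20 N down. Handing in.

```bash
python3 -c "
from rig import env
print(env.sign_off())"
```

```text
the job is handed in; nothing more can be done
None
```

The white foot is in the jig corner, flush to the fence and against the red stop with its bevel facing out, held by a slanting push of about 22 N forward and 20 N down; the job was handed in with no pass/fail result shown, and none of the moves went near the mask, jars or tin.

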